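# Gauge the dowel bore of a display cake

## Task

Lift the palette knife off the display cake and lay it flat along its rest, across both saddles. Then take the depth gauge from the tool block and push it upright down the hole in the middle of the cake until its foot is fully home on the bottom, so that its sliding disc lies flat on the cake top and marks the depth, and leave it standing there. Leave everything else standing where it is.

Things in the scene. Friction and masses are not known exactly. Their poses are not given: they have to be found in the camera images.
- cake: Fixed white rigid-foam display cake (diameter 150 mm, 90 mm high, flat top) on a low turntable whose round metal plate has diameter 220 mm with its top 44 mm above the worktop. Origin: on the worktop, under the cake's centre; z up. The cake's top is 140 mm above the worktop.
- bore_mouth (a point): Centre of the mouth of the vertical round hole in the middle of the cake top, at the level of the cake top (140 mm above the worktop). The hole has diameter 30 mm; it is blind. Its depth differs from start to start, 48 to 78 mm. At the start the palette knife lies across it.
- bore_floor (a point): Centre of the hole's rigid flat bottom (a wooden disc down in the hole); z up.
- knife_mid (a point): Palette knife lying flat on the cake, 214 mm long, 110 g: black handle 22 wide, 18 thick (x = -100 to +20 mm), steel blade 28 wide, 3 thick (to x = +114 mm), with one flat underside. This point: on its centre line in the handle, near the balance point, 9 mm above the underside. x to the blade tip, y across, z out of the upper side (up at the start). It may lie on the rest either way round.
- rest_top (a point): Fixed steel knife rest: two upright saddles 10 mm thick, 76 wide, at x = -45 and +45 mm, on a base 120 x 90 mm; end lips 12 mm high leave 60 mm clear across. This point: midway between the saddles, level with their bearing edges, 60 mm above the worktop. x from saddle to saddle (the knife's direction), y across, z up. It stands on the other side of the cake from the tool block; sides vary.
- block: Fixed wooden tool block 230 x 70 x 40 mm. Origin: centre of its underside, on the worktop. x along its length, y across. Three square wells, 17 mm wide and 28 mm deep, at x = -75, 0 and +75 mm, hold three upright tools: the gauge, the tamper and the stirrer, in any order.
- gauge_mid (a point): Depth gauge, the only tool with a disc, upright in one of the block's wells: steel rod of diameter 14 mm with a black round grip of diameter 24 mm on its upper 55 mm; 190 mm long, about 155 g. This point: on its axis half-way up, 95 mm above its foot; the grip reaches from 40 to 95 mm above it. z along the axis towards the grip.
- gauge_tip (a point): Centre of the gauge's flat foot (lower end of the rod), on its axis; z along the axis towards the grip.
- disc (a joint): Position in m of the gauge's sliding steel disc (diameter 52 mm, 6 thick, with a hub of 22 mm, 12 high, above it): its underside is 32 mm + this value above the foot; 0 to 0.070, growing towards the grip. It slides with a stiff friction of about 4 N, more than the gauge's weight, and stays where left: the gauge must be pushed down for the cake top to slide the disc up the rod.
- disc_under (a point): Centre of the underside of the gauge's disc, on the rod's axis.
- tamper_mid (a point): Bystander in the block: tamper with a steel rod of 14 mm and a wooden waisted grip 32 mm wide, 155 mm long, no disc. This point: half-way up; z along its axis, upward.
- stirrer_mid (a point): Bystander in the block: steel rod of 14 mm with a ball of 26 mm on top, 168 mm long, no disc. This point: half-way up; z upward.
- shaker_mid (a point): Bystander: upright steel shaker, diameter 54 mm, 150 mm high, loose on the worktop. This point: its centre, 75 mm up; z upward.
- beaker_mid (a point): Bystander: upright white beaker, diameter 60 mm, 120 mm high, loose on the worktop. This point: its centre, 60 mm up; z upward.
Not all that is in view belongs to the job. What is shaped like the part that bears knife_mid but yellow is not meant.

How it is judged:
By the outcome, as a careful person would: the job done as asked, in the order asked, and still so for the second after the job is handed in, with the robot touching nothing.
It also fails if it takes over 59 s, if anything falls off the work surface, if the arm or the gripper's body presses on something with over 40 N, if the wrist force passes 120 N, or if a joint passes its speed limit or range.

## Robot

A 7-joint arm with a two-finger parallel gripper is mounted at the origin on the work surface. World frame = base frame: x ahead of the robot, y to its left, z up, the work surface at z = 0. Lengths are in mm, angles in rad, forces in N, time in s.
With the tool pointing down it reaches from about 350 to 900 mm from the base axis. Payload 19.9 kg.
Tool frame: the origin (TCP) lies between the finger pads; the fingertips stand 22 mm ahead of it and the grasp point (between the pads) lies 3 mm ahead of it; z points along the fingers, y is the direction in which the jaws open and shut (so a half turn about z gives the same grasp; the last joint's range is limited). The gripper opens to 94 mm and grips with 3 to 60 N. Pads are 16 mm wide; open, the fingers measure 119 mm over their backs; the gripper's body (75 mm by 177 mm) begins 78 mm behind the grasp point.
Start: joints at [-1.204, 0.417, -0.01, 1.614, 0.005, 1.111, -0.053], TCP at [248.431, 573.481, 199.025] pointing down, gripper open.
Joint ranges: [-2.81, 2.81], [-0.39, 2.02], [-1.27, 1.25], [0.06, 2.57], [-1.19, 4.33], [0.19, 2], [-2.82, 2.82]. Speed limits (rad/s): [1.89, 1.89, 2.39, 2.39, 3.01, 3.01, 3.01].

## Interface

Orientations are given as [roll, pitch, yaw] about the fixed x, y, z axes, in that order (R = Rz(yaw) Ry(pitch) Rx(roll)).
In Python, from bench import monitor, snapshot, camera_model, sign_off gives the robot as it stands.
- The arm moves only by the shell command python3 -m handwheel 'ROWS' [FORCE]. ROWS is text: rows parted by semicolons, each of 7 numbers parted by spaces: the shift along the world's x, y, z in mm, then the turn, a rotation vector about the world's x, y, z in rad, then the opening in per cent of the stroke, from 0 (shut) to 100 (fully open). A call has 1 to 5 rows; each row is the pose to reach, as a shift and turn from the pose measured when the call began; what a row does not reach only later rows make up. A row lasts 1/8 s, in which the tool goes at most 62.5 mm and 10.7 degrees, less where a joint would pass 70% of its speed; a pose out of reach is approached as far as the arm can. A call with a gripper value outside its range is refused whole. The fingers move at their own pace and stop on an object; FORCE is the grip in N (left out, the last holds). Time passes only in rows, so rows that repeat a pose let the fingers close. It gives the time, the measured TCP pose, the force and the opening at its end, in the units of the state.
- monitor.get_state(): the state, without advancing time (a new reading comes with each control period).
- snapshot(name): name is "scene" or "top" or "wrist"; returns the picture (420x560x3 uint8, blue, green, red); there is no depth.
- camera_model(name): a dict with "fx", "fy", "cx", "cy" (pixels), "world_to_cam" (4x4, takes a point from world to camera coordinates). Camera axes: x right, y down, z forward; pixel columns grow to the right and rows downward; lengths in mm; the calibration is good to about 2 mm. The wrist camera is an equidistant fisheye: a pixel r from the principal point sees the ray r / f radians off the axis. A picture is of the moment at which its call begins: read the wrist's pose just before it. camera_model takes no time and is no camera call; for the wrist camera it gives the pose at the moment of the call.
- sign_off(): hands the job in, once; it reports no verdict.
The state is a dict: "time_s": time; "joints": joint angles; "joint_vel": joint speeds; "joint_torque": joint torques, N m; "tool_pos": TCP position; "ee_rot": TCP orientation; "contact_force": force on the tool from outside, world axes, zero at the start; "ft_torque": the same for the moment, N m; "grip_width": finger opening in mm.
Only numpy, scipy, OpenCV 4.12 (cv2) and the standard library are available. Lean on these libraries where they do the work, as an engineer would, in place of code of your own. Each camera call takes 0.05 s, during which the arm holds its last target.

## Working session

There is one attempt and no reset: what is moved stays moved. The work goes in short steps, Python scripts to look and compute and a shell command to move; the robot and the scene stay as the last step left them, time stands still between calls to the robot, and variables do not carry over. Pictures are saved under pics/ and viewed, and the job is handed in when it is done.

```bash
mkdir -p pics; ls
python3 - <<'E'
from bench import monitor,snapshot,camera_model
import cv2
print(monitor.get_state())
for n in("scene","top","wrist"):
    cv2.imwrite(f"pics/{n}0.png",snapshot(n)); m=camera_model(n); print(n,m)
E
```

```text
pics
{'time_s': 0.0, 'joints': array([-1.20351232,  0.41796017, -0.01029576,  1.61417225,  0.00472993,
        1.11069343, -0.05301164]), 'joint_vel': array([ 3.23855513e-04, -9.66777252e-04, -1.59530299e-04,  5.90282745e-04,
        4.91078396e-05, -7.74228667e-04, -4.24584621e-04]), 'joint_torque': array([ 7.26365743e-04, -8.51242232e+01,  6.38886206e-01, -4.25985610e+01,
       -4.87748568e-02,  1.86778541e-02,  1.31447396e-04]), 'tool_pos': array([248.30610122, 573.14070636, 198.43476191]), 'ee_rot': array([-3.14038815e+00,  1.20540386e-04,  2.73281200e+00]), 'contact_force': array([1.05375221, 1.02737951, 0.5247419 ]), 'ft_torque': array([0.04121149, 0.01375509, 0.02473422]), 'grip_width': 94.15810488530997}
scene {'fx': 533.4463237294583, 'fy': 533.4463237294583, 'cx': 280.5117155001356, 'cy': 212.09972886858702, 'world_to_cam': array([[ 1.09390392e-01,  9.93870904e-01, -1.59489188e-02,
        -7.61839611e+01],
       [ 8.16256885e-01, -9.89745702e-02, -5.69147373e-01,
        -4.57563187e+02],
       [-5.67237552e-01,  4.92408392e-02, -8.22080835e-01,
         1.62717317e+03]
[... 321 characters left out ...]
-2.89328345e-02, -1.73689869e-01,
         6.41953773e+02],
       [ 1.74138240e-01, -1.37549198e-02, -9.84625145e-01,
         1.07550693e+03],
       [ 0.00000000e+00,  0.00000000e+00,  0.00000000e+00,
         1.00000000e+00]])}
wrist {'fx': 325.19226210127806, 'fy': 325.19226210127806, 'cx': 278.62770262542153, 'cy': 204.02071369746986, 'world_to_cam': array([[ 3.97749921e-01,  9.17493845e-01,  2.09720648e-04,
        -6.25354958e+02],
       [ 8.84445959e-01, -3.83483850e-01,  2.65886220e-01,
        -2.92883105e+01],
       [ 2.44029395e-01, -1.05570737e-01, -9.64004395e-01,
         3.91593175e+02],
       [ 0.00000000e+00,  0.00000000e+00,  0.00000000e+00,
         1.00000000e+00]])}
```

View pics/scene0.png

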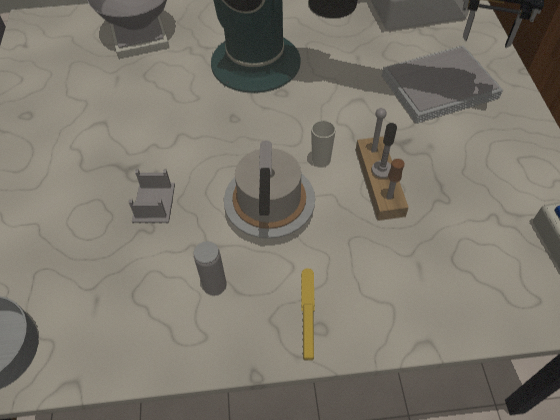

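View pics/top0.png

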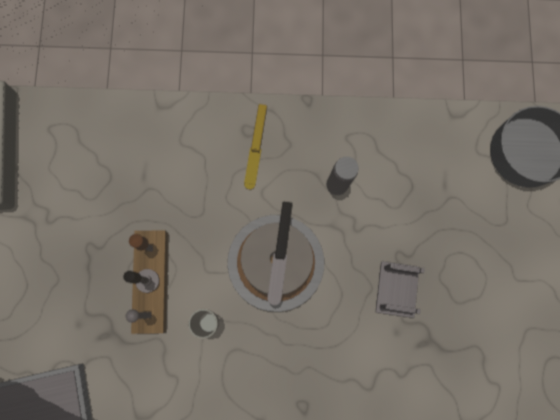

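View pics/wrist0.png

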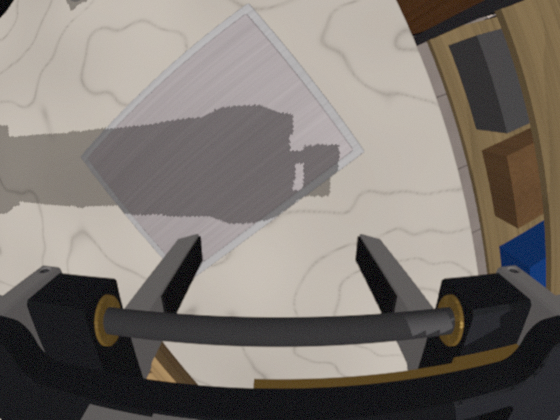

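The scene camera shows the knife on the cake near (265,180), its rest at (154,197) and the block at (382,178). In the block, the gauge with its disc is in the middle at (386,150), the tamper at (396,175) and the stirrer at (380,125). The yellow knife at (308,310) is a decoy. Next I'll enlarge crops.

Run:
```python
import cv2
s=cv2.imread("pics/scene0.png");t=cv2.imread("pics/top0.png")
def crop(im,x0,y0,w,h,k,name):
    c=cv2.resize(im[y0:y0+h,x0:x0+w],None,fx=k,fy=k,interpolation=cv2.INTER_CUBIC)
    c=cv2.convertScaleAbs(c,alpha=1.5)
    for i in range(0,w,20):
        cv2.putText(c,str(x0+i),(i*k,10),0,.35,(0,0,255),1); cv2.line(c,(i*k,12),(i*k,18),(0,0,255),1)
    for i in range(20,h,20):
        cv2.putText(c,str(y0+i),(0,i*k+4),0,.35,(0,0,255),1); cv2.line(c,(22,i*k),(28,i*k),(0,0,255),1)
    cv2.imwrite("pics/"+name,c)
crop(t,220,190,110,130,4,"t_cake.png")
crop(t,365,245,75,80,6,"t_rest.png")
crop(t,110,220,110,120,4,"t_block.png")
crop(s,215,130,110,115,5,"s_cake.png")
crop(s,340,100,80,120,5,"s_block.png")
crop(s,120,155,75,75,7,"s_rest.png")
```

```text
(no output)
```

View pics/t_cake.png

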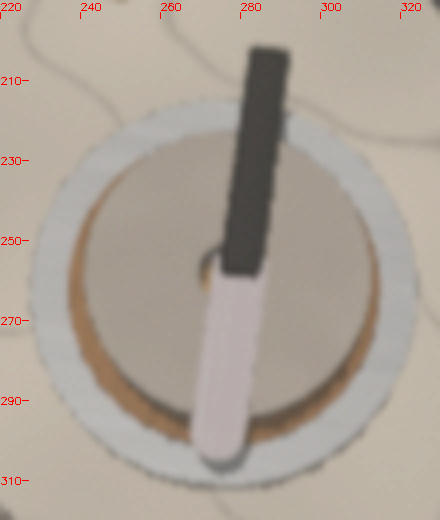

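View pics/t_rest.png

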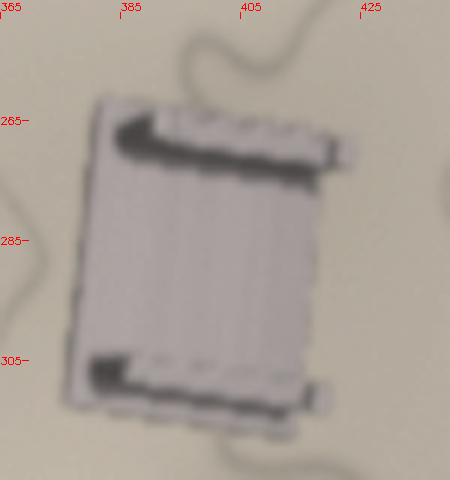

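View pics/t_block.png

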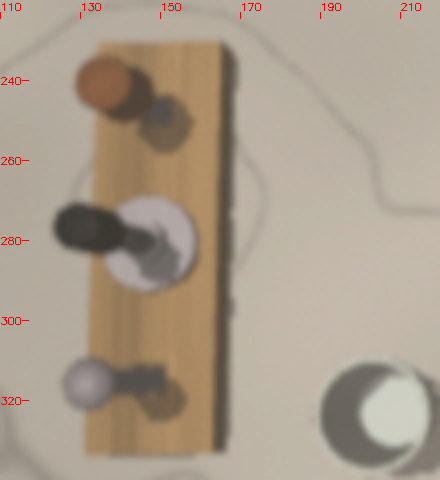

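View pics/s_cake.png

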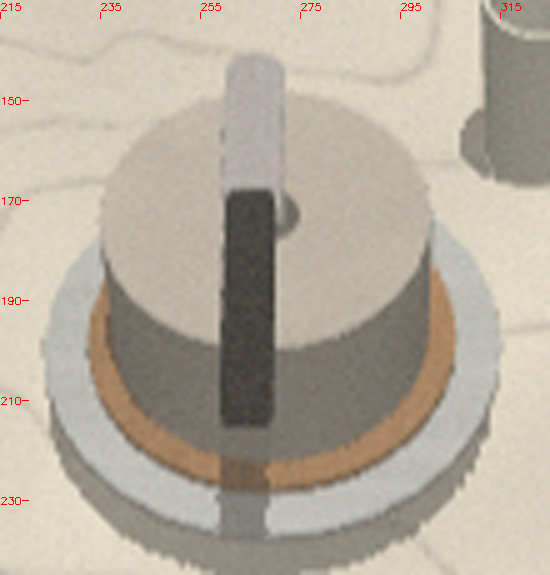

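View pics/s_block.png

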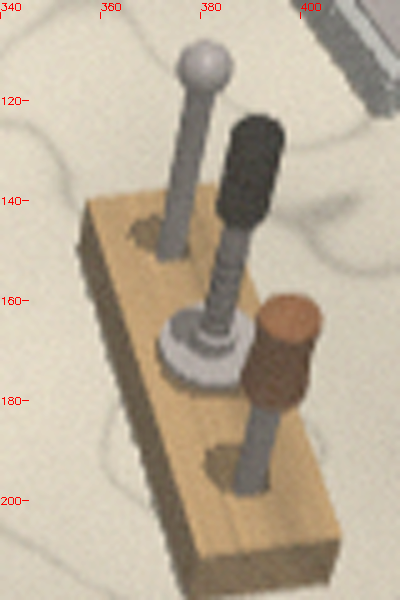

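View pics/s_rest.png

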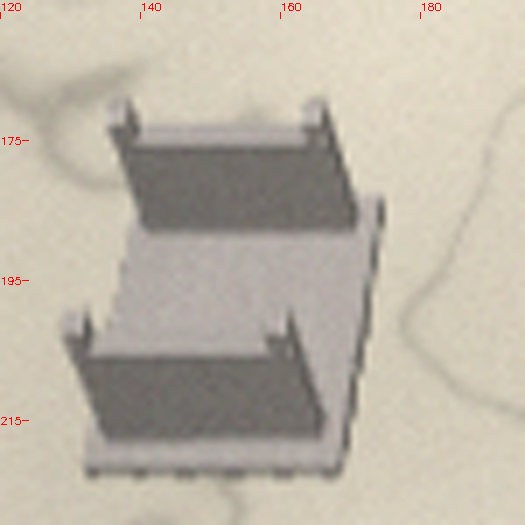

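```bash
cat > h.py <<'E'
import numpy as np,cv2
from bench import monitor,snapshot,camera_model
C={n:camera_model(n) for n in("scene","top")}
def P(n,c=None):
    c=c or C[n]
    K=np.array([[c['fx'],0,c['cx']],[0,c['fy'],c['cy']],[0,0,1]]);return K@c['world_to_cam'][:3]
def tri(ts,ss):
    X=cv2.triangulatePoints(P('top'),P('scene'),np.array(ts,float),np.array(ss,float)).ravel();X=X[:3]/X[3]
    e=[proj('top',X)-ts,proj('scene',X)-ss]
    return X.round(1),np.round(np.linalg.norm(e,axis=1),1)
def proj(n,X):
    p=P(n)@np.append(X,1);return p[:2]/p[2]
def atz(n,uv,z):
    p=P(n);A=np.c_[p[:,0],p[:,1],-np.array([uv[0],uv[1],1.])];b=-(p[:,2]*z+p[:,3])
    return np.linalg.solve(A,b)[:2].round(1)
E
python3 - <<'E'
from h import *
pts=dict(caketop=((277.1,258.5),(268.4,174.3)),kn_end=((287.3,202),(264.2,215)),kn_junc=((280,258.7),(264.8,168)),kn_tip=((274.8,304.5),(266,141)),
gtop=((128.7,275.5),(392.4,124.4)),disc=((147.5,280.7),(381.5,168.5)))
for k,(a,b) in pts.items(): print(k,*tri(a,b))
print('rest base corners from top z=8?')
for uv in[(381.5,261.5),(375.8,312.3),(414.3,317.5)]: print(atz('top',uv,5))
for uv in[(131.8,222.5),(168.6,222.5),(174,183)]: print('s',atz('scene',uv,5))
print('lips');print(*tri((422.5,270.3),(137.4,170)));print(*tri((418.3,311.2),(131,200.7)))
for uv in [(386,213),(134,230.5),(165,230.5),(131,333),(163,333)]: print('block',atz('top',uv,40))
print('cake top@140',atz('top',(277.1,258.5),140),atz('scene',(268.4,174.3),140))
E
```

```text
caketop [547.6 -10.2 133.3] [0.6 0.5]
kn_end [665.8 -29.3 145.2] [0.2 0.1]
kn_junc [545.2 -16.5 153.8] [0.2 0.2]
kn_tip [453.   -7.  140.6] [1.  0.7]
gtop [499.9 274.2 207.7] [0.7 0.5]
disc [498.2 273.1  51.9] [0.1 0. ]
rest base corners from top z=8?
[ 559.9 -259.4]
[ 442.3 -244.9]
[ 432.8 -333.8]
s [ 552.9 -346.6]
s [ 563.6 -257.7]
s [ 443.5 -245.2]
lips
[ 528.3 -299.5  169.4] [2.2 1.8]
[ 447.5 -363.2  -47.2] [1.6 1.3]
block [ 669.3 -263. ]
block [611.5 314.4]
block [613.5 244. ]
block [383.5 303.9]
block [385.3 233.8]
cake top@140 [546.8 -11.3] [553.1  -9.3]
```

```bash
cat > ov.py <<'E'
from h import *
def pj(n,X): return np.array([proj(n,x) for x in X])
def overlay(models,out,imgs,k=5,boxes=None):
    for n in imgs:
        im=cv2.convertScaleAbs(imgs[n],alpha=1.4)
        for name,b in boxes[n].items():
            x0,y0,w,h=b
            c=cv2.resize(im[y0:y0+h,x0:x0+w],None,fx=k,fy=k,interpolation=cv2.INTER_CUBIC)
            for X,col in models:
                p=((pj(n,X)-[x0,y0]+.5)*k).astype(int)
                cv2.polylines(c,[p],False,col,1)
            cv2.imwrite(f"pics/{out}_{n}_{name}.png",c)
def circ(x,y,z,r): a=np.linspace(0,2*np.pi,60);return np.c_[x+r*np.cos(a),y+r*np.sin(a),0*a+z]
def box(x,y,yaw,x0,x1,y0,y1,z0,z1):
    c,s=np.cos(yaw),np.sin(yaw)
    o=[]
    for z in(z0,z1):
        for a,b in((x0,y0),(x1,y0),(x1,y1),(x0,y1),(x0,y0)): o.append([x+c*a-s*b,y+s*a+c*b,z])
    return np.array(o)
E
cat > m1.py <<'E'
from ov import *
import sys
imgs={n:cv2.imread(f"pics/{n}0.png") for n in("scene","top")}
R,G,B=(0,0,255),(0,255,0),(255,0,0)
cx,cy=[float(v) for v in sys.argv[1:3]]; rx,ry,ryaw=[float(v) for v in sys.argv[3:6]]
kx,ky,kyaw=[float(v) for v in sys.argv[6:9]]
M=[(circ(cx,cy,140,75),R),(circ(cx,cy,44,110),G),(circ(cx,cy,140,15),B)]
M+=[(box(rx,ry,ryaw,-60,60,-45,45,0,6),R)]
for s in(-45,45):
    M+=[(box(rx,ry,ryaw,s-5,s+5,-38,38,6,60),G)]
    for a,b in((-38,-30),(30,38)): M+=[(box(rx,ry,ryaw,s-5,s+5,a,b,60,72),B)]
M+=[(box(kx,ky,kyaw,-100,20,-11,11,140,158),G),(box(kx,ky,kyaw,20,114,-14,14,140,143),B)]
overlay(M,sys.argv[9],imgs,5,{"top":{"cake":(220,190,110,125),"rest":(365,245,75,80)},"scene":{"cake":(215,130,110,115),"rest":(120,155,75,75)}})
for n in imgs:
    a=cv2.imread(f"pics/{sys.argv[9]}_{n}_cake.png");b=cv2.imread(f"pics/{sys.argv[9]}_{n}_rest.png")
    h=max(a.shape[0],b.shape[0]);o=np.zeros((h,a.shape[1]+b.shape[1],3),np.uint8);o[:a.shape[0],:a.shape[1]]=a;o[:b.shape[0],a.shape[1]:]=b
    cv2.imwrite(f"pics/{sys.argv[9]}_{n}.png",o[:600,:])
E
python3 - <<'E'
from h import *
print(*tri((422.5,270.3),(131,200.7)));print(*tri((418.3,311.2),(137.4,170)))
E
python3 m1.py 549 -10 498 -296 3.02 565 -19 3.04 o1
```

```text
[ 536.5 -334.1   70.6] [0.4 0.3]
[ 447.2 -322.1   73.4] [0.3 0.2]
```

View pics/o1_top.png

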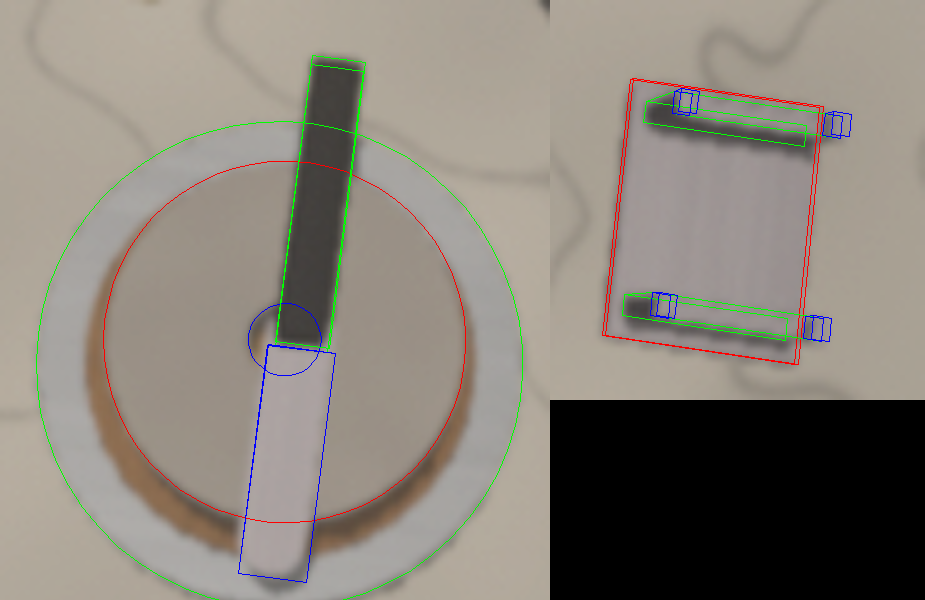

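View pics/o1_scene.png

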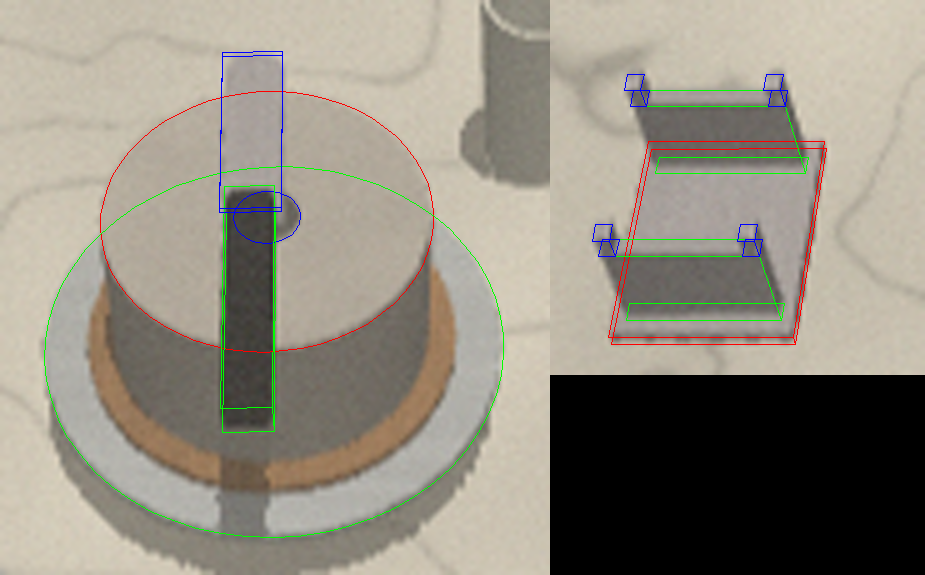

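Before reaching, these are the things that could be confused:
- **Knife:** the black-handled knife on the cake, scene (265,180), is the one I want. The yellow knife at (308,310) is the decoy.
- **Gauge:** the middle tool at (386,150) is the only one with a disc. The stirrer (ball) is at (380,125) and the tamper (wood) at (396,175).

The close crops and the overlay confirm both choices. First I move above the knife.

```bash
python3 -m handwheel '10 -20 45 0 0 0.06 100; 40 -70 62 0 0 0.12 100; 70 -125 62 0 0 0.18 100; 98 -180 62 0 0 0.24 100; 125 -235 62 0 0 0.30 100' 30; python3 -m handwheel '28 -55 0 0 0 0 100; 56 -110 0 0 0 0 100; 84 -165 0 0 0 0 100; 112 -220 0 0 0 0 100; 140 -275 0 0 0 0 100'
```

```text
time_s: 0.78
tool_pos: [374.0, 336.2, 260.6]
ee_rot: [-3.141, 0.0, 3.035]
contact_force: [0.8, 1.5, 0.3]
grip_width: 93.9
time_s: 1.4
tool_pos: [514.5, 59.3, 260.7]
ee_rot: [-3.141, 0.0, 3.035]
contact_force: [0.7, 0.7, 0.8]
grip_width: 94.1
```

```bash
python3 -m handwheel '25 -40 0 0 0 0 100; 50 -78 0 0 0 0 100; 50 -78 0 0 0 0 100'
python3 - <<'E'
from h import *
c=camera_model('wrist');im=snapshot('wrist');print(monitor.get_state()['tool_pos'])
np.save('w1.npy',c['world_to_cam']);cv2.imwrite('pics/w1.png',im)
def wp(X,c=c):
    p=c['world_to_cam'][:3]@np.append(X,1);r=np.hypot(p[0],p[1]);t=np.arctan2(r,p[2]);return (c['cx']+c['fx']*t*p[0]/r,c['cy']+c['fy']*t*p[1]/r)
o=im.copy()
from ov import circ,box
for X,col in[(circ(549,-10,140,75),(0,0,255)),(circ(549,-10,140,15),(255,0,0)),(box(565,-19,3.04,-100,20,-11,11,140,158),(0,255,0)),(box(565,-19,3.04,20,114,-14,14,140,143),(255,0,0))]:
    cv2.polylines(o,[np.array([wp(x) for x in X]).astype(int)],False,col,1)
cv2.imwrite('pics/w1o.png',o)
E
```

```text
time_s: 1.78
tool_pos: [565.1, -21.9, 260.2]
ee_rot: [-3.14, -0.0, 3.03]
contact_force: [-0.6, 0.9, 0.2]
grip_width: 94.2
[564.53187559 -19.76057829 260.16967872]
```

View pics/w1o.png

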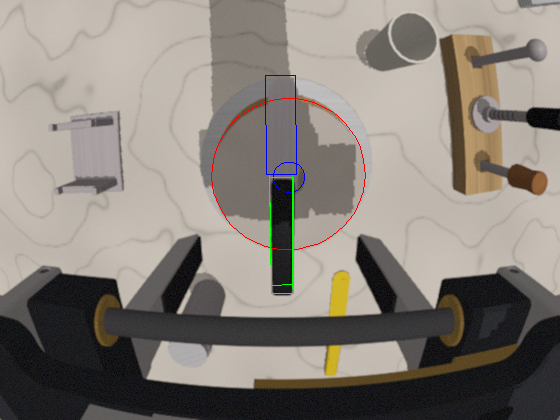

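The wrist view agrees with the model: the handle spans (271–294, 178–294) and the cake lies on the red circle. I'll go down and grip at the balance point.

```bash
python3 -m handwheel '0 0 -50 0 0 0.01 60; 0 1 -85 0 0 0.01 50; 0 1 -95.5 0 0 0.01 50; 0 1 -95.5 0 0 0.01 50' ; python3 -m handwheel '0 0 0 0 0 0 0; 0 0 0 0 0 0 0; 0 0 0 0 0 0 0; 0 0 0 0 0 0 0; 0 0 0 0 0 0 0' 40
```

```text
time_s: 2.33
tool_pos: [564.5, -18.1, 165.1]
ee_rot: [-3.141, -0.001, 3.043]
contact_force: [0.7, -0.2, 1.2]
grip_width: 57.5
time_s: 2.95
tool_pos: [564.5, -18.1, 165.2]
ee_rot: [-3.141, -0.001, 3.043]
contact_force: [-0.6, 0.2, 0.2]
grip_width: 7.5
```

Run:
```python
from h import *
print(monitor.get_state()['grip_width'])
cv2.imwrite('pics/w2.png',snapshot('wrist'));s=snapshot('scene')
cv2.imwrite('pics/s2.png',cv2.resize(s[100:250,190:390],None,fx=4,fy=4))
```

```text
7.537090915874343
```

View pics/w2.png

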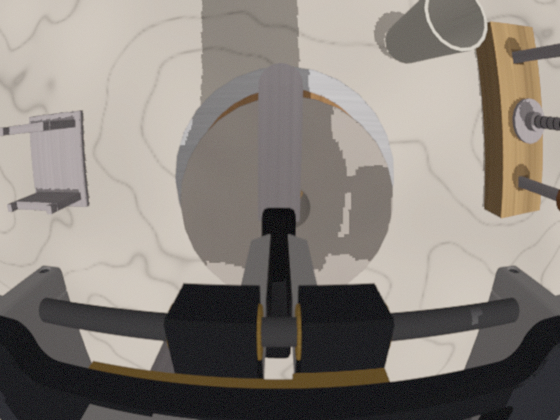

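View pics/s2.png

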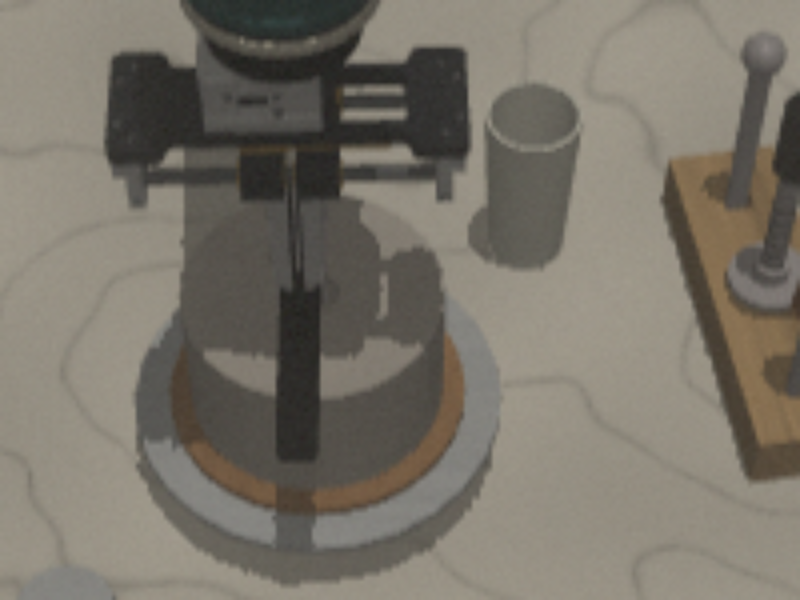

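Run:
```python
import cv2
im=cv2.imread('pics/w2.png');cv2.imwrite('pics/w2c.png',cv2.convertScaleAbs(cv2.resize(im[195:375,200:360],None,fx=3.3,fy=3.3,interpolation=cv2.INTER_CUBIC),alpha=2.2,beta=15))
```

```text
(no output)
```

View pics/w2c.png

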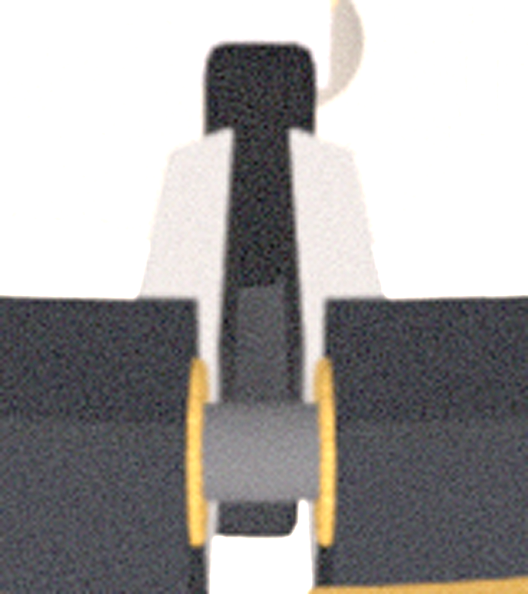

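```bash
cat >> h.py <<'E'
def wp(X,c):
    p=c['world_to_cam'][:3]@np.append(X,1);r=np.hypot(p[0],p[1]);t=np.arctan2(r,p[2]);return np.round((c['cx']+c['fx']*t*p[0]/r,c['cy']+c['fy']*t*p[1]/r),1)
E
python3 - <<'E'
from h import *
c=camera_model('wrist');T=monitor.get_state()['tool_pos'];print(T,-np.linalg.inv(c['world_to_cam'])[:3,3]+0)
for z in(140,143,150,158,165):
    print(z,[wp([T[0]-8*0,T[1]+d,z],c) for d in(-4,4,-11,11)], proj('scene',[T[0],T[1]-4,z]),proj('scene',[T[0]+8,T[1]-4,z]))
print('hand junction', [wp([565-20+0,-17+d,158],c) for d in(-11,11)])
E
```

```text
[564.50206588 -18.14242665 165.0929295 ] [-489.35791745   10.575159   -351.99956907]
140 [array([272.7, 228.5]), array([284.3, 227.4]), array([262.7, 229.4]), array([294.3, 226.4])] [263.18729095 178.82673835] [263.51455395 181.63597177]
143 [array([272.7, 229.9]), array([284.3, 228.9]), array([262.5, 230.9]), array([294.5, 227.9])] [263.12985693 177.99119808] [263.45758157 180.80308119]
150 [array([272.5, 233.5]), array([284.5, 232.4]), array([262. , 234.5]), array([295. , 231.4])] [262.99491261 176.02805116] [263.32371833 178.84610782]
158 [array([272.3, 237.9]), array([284.7, 236.8]), array([261.4, 238.9]), array([295.6, 235.8])] [262.83907338 173.7609287 ] [263.16912137 176.58602398]
165 [array([272. , 242.1]), array([284.9, 240.9]), array([260.8, 243. ]), array([296.2, 239.8])] [262.70127718 171.75629316] [263.03241806 174.587531  ]
hand junction [array([259.6, 209.7]), array([294.9, 206.4])]
```

Run:
```python
from h import *
import cv2
c=camera_model('wrist');c['world_to_cam']=np.load('w1.npy')
for z in(230,238,245,255,262,270):
    print(z,[[wp([564.5+dx,-19.8+d,z],c).tolist() for d in(-47,47)] for dx in (-8,0,8)])
im=cv2.imread('pics/w1.png');cv2.imwrite('pics/w1c.png',cv2.convertScaleAbs(cv2.resize(im[215:385,120:440],None,fx=2.4,fy=2.4,interpolation=cv2.INTER_CUBIC),alpha=2.2,beta=15))
```

```text
230 [[[214.5, 220.4], [346.4, 206.4]], [[216.3, 230.9], [347.0, 217.1]], [[218.2, 241.2], [347.5, 227.6]]]
238 [[[212.3, 224.1], [348.7, 209.6]], [[214.3, 234.9], [349.3, 220.7]], [[216.2, 245.4], [349.8, 231.5]]]
245 [[[210.3, 227.5], [350.9, 212.6]], [[212.4, 238.5], [351.4, 223.9]], [[214.4, 249.3], [351.9, 235.1]]]
255 [[[207.2, 232.7], [354.2, 217.2]], [[209.4, 244.2], [354.6, 229.0]], [[211.6, 255.3], [355.1, 240.5]]]
262 [[[204.9, 236.6], [356.6, 220.7]], [[207.2, 248.4], [357.1, 232.8]], [[209.6, 259.8], [357.5, 244.7]]]
270 [[[202.1, 241.4], [359.7, 224.9]], [[204.6, 253.6], [360.1, 237.5]], [[207.0, 265.3], [360.4, 249.7]]]
```

View pics/w1c.png

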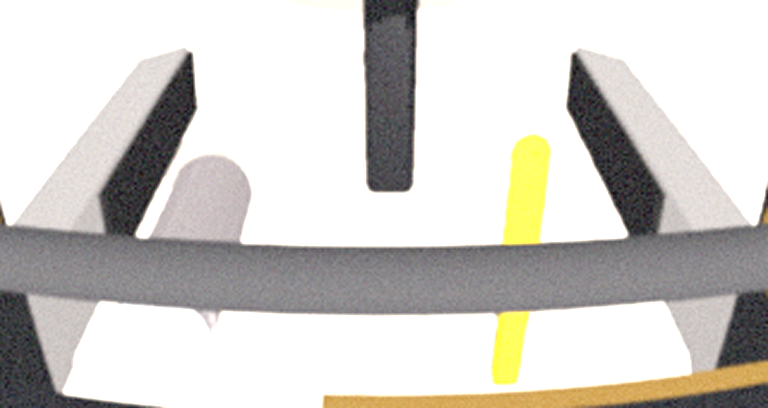

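Both the wrist and scene views put the fingertips about 25–30 mm higher than the reported TCP implies, so the jaws closed above the handle. Before lowering, I'll open and measure the fingertips directly in the fixed cameras.

```bash
python3 -m handwheel '0 0 0 0 0 0 60; 0 0 0 0 0 0 60; 0 0 0 0 0 0 60; 0 0 0 0 0 0 60'
python3 - <<'E'
from h import *
print(monitor.get_state()['tool_pos'])
cv2.imwrite('pics/w3.png',snapshot('wrist'));s=snapshot('scene');t=snapshot('top')
def g(im,x0,y0,w,h,k,n):
    c=cv2.convertScaleAbs(cv2.resize(im[y0:y0+h,x0:x0+w],None,fx=k,fy=k,interpolation=cv2.INTER_CUBIC),alpha=1.8,beta=10)
    for i in range(0,w,10): cv2.putText(c,str(x0+i),(i*k,10),0,.35,(0,0,255),1)
    for i in range(10,h,10): cv2.putText(c,str(y0+i),(0,i*k+4),0,.35,(0,0,255),1)
    cv2.imwrite('pics/'+n,c)
g(s,210,120,110,80,7,'s3.png');g(t,220,180,110,100,6,'t3.png')
E
```

```text
time_s: 3.55
tool_pos: [564.5, -18.2, 165.1]
ee_rot: [-3.141, -0.001, 3.043]
contact_force: [0.2, 0.1, -0.3]
grip_width: 37.4
[564.49461697 -18.1580015  165.11374994]
```

View pics/s3.png

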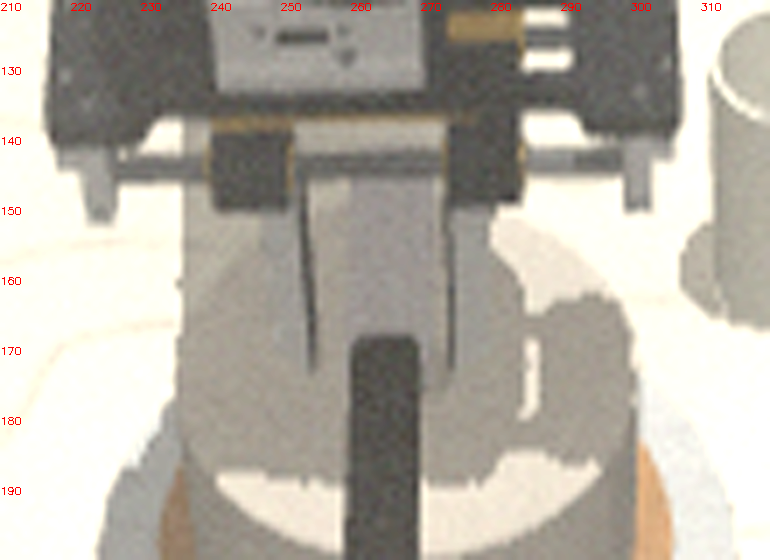

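View pics/w3.png

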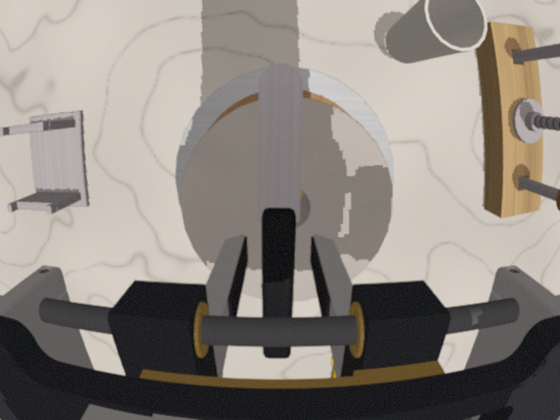

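```bash
python3 -m handwheel '0 0 -8 0 0 0 55; 0 0 -16 0 0 0 55; 0 0 -16 0 0 0 55'
python3 - <<'E'
from h import *
print(monitor.get_state()['tool_pos'])
w=snapshot('wrist');s=snapshot('scene')
def g(im,x0,y0,w,h,k,n):
    c=cv2.convertScaleAbs(cv2.resize(im[y0:y0+h,x0:x0+w],None,fx=k,fy=k,interpolation=cv2.INTER_CUBIC),alpha=1.8,beta=10)
    return c
a=g(s,220,130,80,80,6,'');b=g(w,200,200,160,160,3,'')
cv2.imwrite('pics/c4.png',np.hstack([a[:480],b]))
E
```

```text
time_s: 4.08
tool_pos: [564.0, -18.2, 148.2]
ee_rot: [-3.14, -0.002, 3.043]
contact_force: [0.7, -0.4, -0.3]
grip_width: 52.0
[564.01524737 -18.19253866 148.19274524]
```

View pics/c4.png

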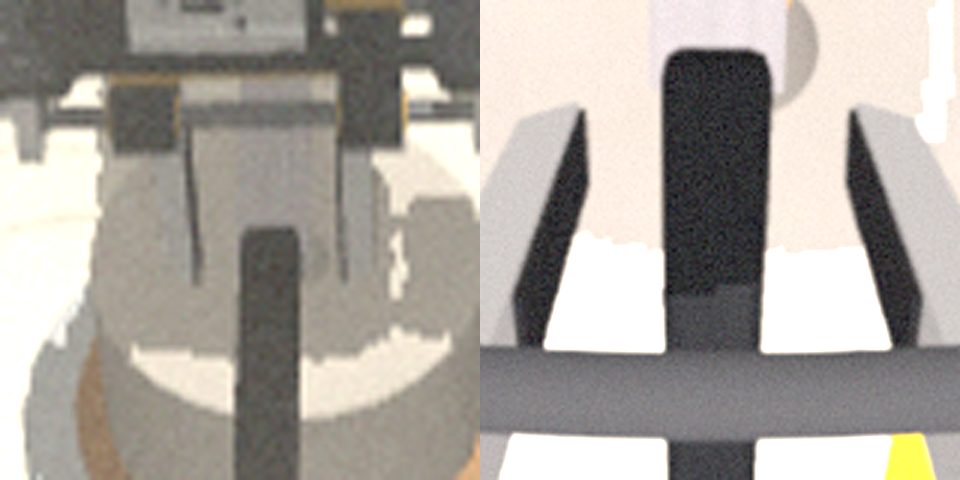

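Tips are now near z = 155, which confirms the offset (tip ≈ reported TCP + 7). I'll lower 12 mm more and close.

```bash
python3 -m handwheel '0 0 -6 0 0 0 50; 0 0 -12 0 0 0 50; 0 0 -12 0 0 0 50';python3 -m handwheel '0 0 0 0 0 0 0; 0 0 0 0 0 0 0; 0 0 0 0 0 0 0; 0 0 0 0 0 0 0; 0 0 0 0 0 0 0' 40
python3 - <<'E'
from h import *
w=snapshot('wrist');s=snapshot('scene')
def g(im,x0,y0,w,h,k):
    return cv2.convertScaleAbs(cv2.resize(im[y0:y0+h,x0:x0+w],None,fx=k,fy=k,interpolation=cv2.INTER_CUBIC),alpha=1.8,beta=10)
cv2.imwrite('pics/c5.png',np.hstack([g(s,220,130,80,80,6),g(w,200,200,160,160,3)]))
E
```

```text
time_s: 4.55
tool_pos: [564.1, -18.2, 136.4]
ee_rot: [-3.14, -0.002, 3.043]
contact_force: [-0.4, 0.3, 1.1]
grip_width: 47.0
time_s: 5.18
tool_pos: [564.3, -18.2, 136.5]
ee_rot: [-3.14, -0.002, 3.043]
contact_force: [-0.7, 0.5, 2.6]
grip_width: 21.6
```

View pics/c5.png

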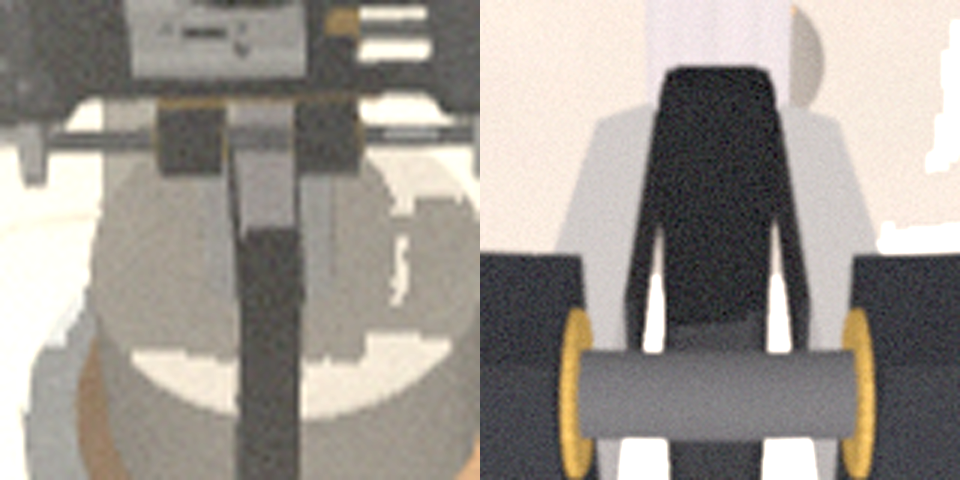

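Gripped at 21.6 mm, which matches the 22 mm handle. Lifting now.

```bash
python3 -m handwheel '0 0 20 0 0 0 0; 0 0 50 0 0 0 0; 0 0 80 0 0 0 0; 0 0 80 0 0 0 0'
python3 - <<'E'
from h import *
w=snapshot('wrist');s=snapshot('scene')
cv2.imwrite('pics/c6.png',np.hstack([s[100:260,180:340],w[180:340,200:360]]))
cv2.imwrite('pics/c6.png',cv2.convertScaleAbs(cv2.resize(cv2.imread('pics/c6.png'),None,fx=2.5,fy=2.5),alpha=1.8))
E
```

```text
time_s: 5.78
tool_pos: [565.1, -18.2, 218.3]
ee_rot: [-3.141, 0.001, 3.043]
contact_force: [-0.3, 0.3, -1.3]
grip_width: 21.8
```

View pics/c6.png

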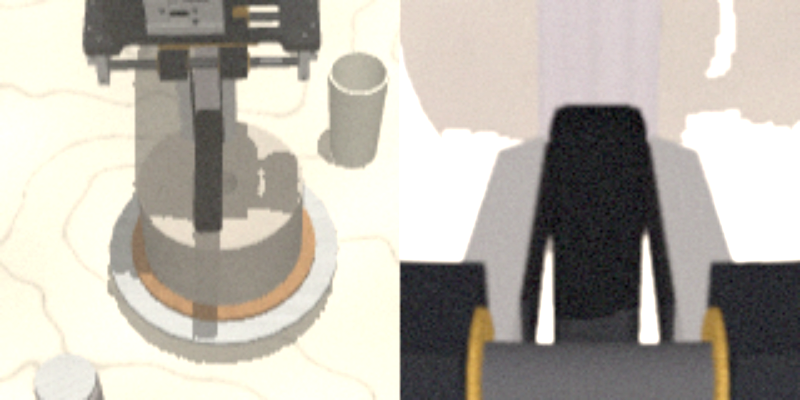

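The knife is held level. Now across to above the rest: −67 in x and −278 in y.

```bash
python3 -m handwheel '-12 -50 0 0 0 0 0; -24 -100 0 0 0 0 0; -36 -150 0 0 0 -0.01 0; -48 -200 0 0 0 -0.02 0; -60 -250 0 0 0 -0.02 0'; python3 -m handwheel '-7 -28 -20 0 0 0 0; -7 -28 -60 0 0 0 0; -7 -28 -90 0 0 0 0; -7 -28 -110 0 0 0 0; -7 -28 -110 0 0 0 0'
python3 - <<'E'
from h import *
from ov import box
c=camera_model('wrist');w=snapshot('wrist');s=snapshot('scene');t=snapshot('top')
for n,im in(('w',w),('s',s),('t',t)): cv2.imwrite(f'pics/{n}7.png',im)
rx,ry,ya=498,-296,3.02
B=[box(rx,ry,ya,-60,60,-45,45,0,6)]+[box(rx,ry,ya,q-5,q+5,-38,38,6,60) for q in(-45,45)]
for X in B: cv2.polylines(w,[np.array([wp(x,c) for x in X]).astype(int)],False,(0,0,255),1)
a=cv2.convertScaleAbs(cv2.resize(w[100:400,60:460],None,fx=1.5,fy=1.5),alpha=1.5)
cv2.imwrite('pics/w7o.png',a)
k=lambda im,x,y,q:cv2.convertScaleAbs(cv2.resize(im[y:y+q,x:x+q],(400,400)),alpha=1.6)
cv2.imwrite('pics/st7.png',np.hstack([k(s,90,120,120),k(t,340,210,120)]))
E
```

```text
time_s: 6.5
tool_pos: [502.9, -269.3, 214.7]
ee_rot: [-3.141, -0.004, 3.024]
contact_force: [0.0, 0.0, -0.9]
grip_width: 21.5
time_s: 7.12
tool_pos: [494.5, -296.7, 102.6]
ee_rot: [-3.142, -0.008, 3.023]
contact_force: [1.3, -0.5, -1.7]
grip_width: 21.7
```

View pics/w7o.png

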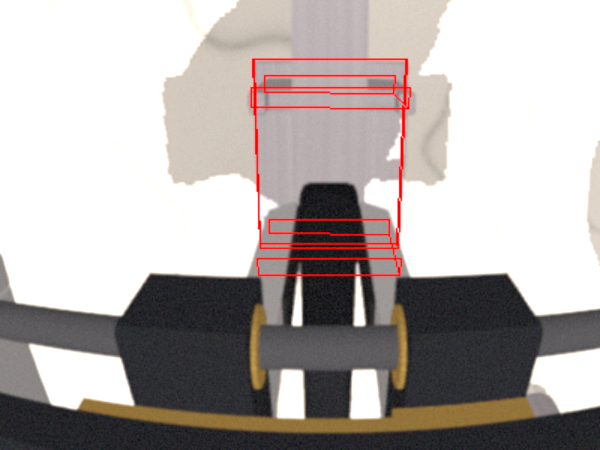

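View pics/st7.png

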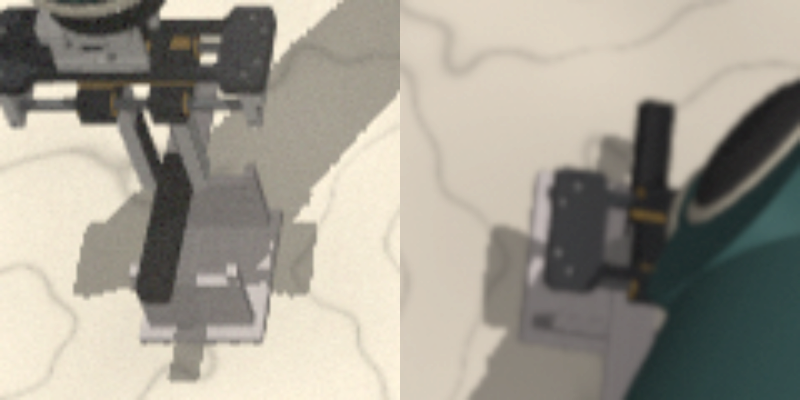

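Both lips straddle the knife evenly, and the rest outline matches the picture. Lowering.

```bash
python3 -m handwheel '3 1 -25 0 0.008 0 0; 3 1 -37 0 0.008 0 0; 3 1 -42 0 0.008 0 0; 3 1 -42 0 0.008 0 0'; python3 -m handwheel '0 0 -2 0 0 0 0; 0 0 -4 0 0 0 0; 0 0 -4 0 0 0 0'
```

```text
time_s: 7.78
tool_pos: [499.0, -296.7, 63.5]
ee_rot: [-3.139, -0.011, 3.023]
contact_force: [-0.1, 0.4, -1.6]
grip_width: 21.7
time_s: 8.15
tool_pos: [499.0, -296.7, 59.5]
ee_rot: [-3.139, -0.011, 3.023]
contact_force: [-0.4, -0.0, -1.0]
grip_width: 21.7
```

```bash
python3 -m handwheel '0 0 -1.5 0 0.008 0 0; 0 0 -2.5 0 0.008 0 0; 0 0 -2.5 0 0.008 0 0'
```

```text
time_s: 8.52
tool_pos: [499.1, -296.6, 57.1]
ee_rot: [-3.139, -0.019, 3.023]
contact_force: [-0.7, 0.8, 0.9]
grip_width: 21.6
```

```bash
python3 -m handwheel '0 0 0 0 -0.018 0 0; 0 0 -0.7 0 -0.018 0 0; 0 0 -0.7 0 -0.018 0 0'
```

```text
time_s: 8.9
tool_pos: [498.8, -296.7, 56.5]
ee_rot: [-3.141, -0.001, 3.023]
contact_force: [-5.0, 1.2, 5.0]
grip_width: 21.9
```

Contact is at the expected 56.5 mm. I'll open gently and back off straight up.

```bash
python3 -m handwheel '0 0 0 0 0 0 30; 0 0 0 0 0 0 40; 0 0 0 0 0 0 50; 0 0 0 0 0 0 50'; python3 -m handwheel '0 0 30 0 0 0 50; 0 0 80 0 0 0 50; 0 0 130 0 0 0 60; 0 0 180 0 0 0 60; 0 0 210 0 0 0 60'
python3 - <<'E'
from h import *
from ov import box
c=camera_model('wrist');w=snapshot('wrist');s=snapshot('scene')
a=cv2.resize(w[60:360,80:480],None,fx=1.2,fy=1.2)[:360];b=cv2.convertScaleAbs(cv2.resize(s[140:240,90:210],None,fx=3.6,fy=3.6),alpha=1.5)
cv2.imwrite('pics/c8.png',np.hstack([b,a[:,:360]]))
cv2.imwrite('pics/w8.png',w)
E
```

```text
time_s: 9.4
tool_pos: [498.8, -296.7, 56.5]
ee_rot: [-3.141, -0.001, 3.023]
contact_force: [-0.6, -0.2, -0.7]
grip_width: 46.7
time_s: 10.02
tool_pos: [499.1, -297.0, 269.0]
ee_rot: [-3.14, 0.001, 3.023]
contact_force: [0.3, -0.1, 0.8]
grip_width: 56.2
```

View pics/c8.png

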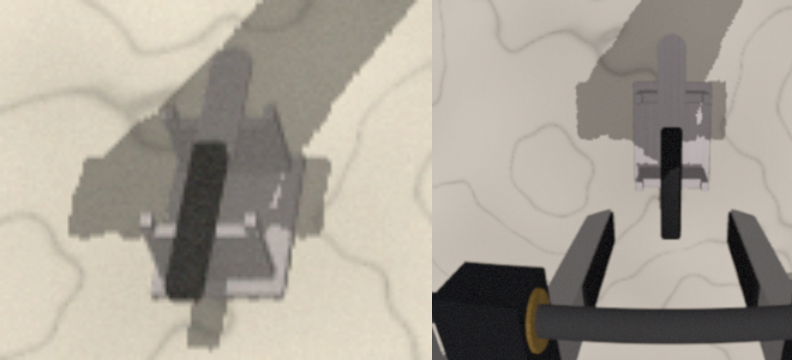

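View pics/w8.png

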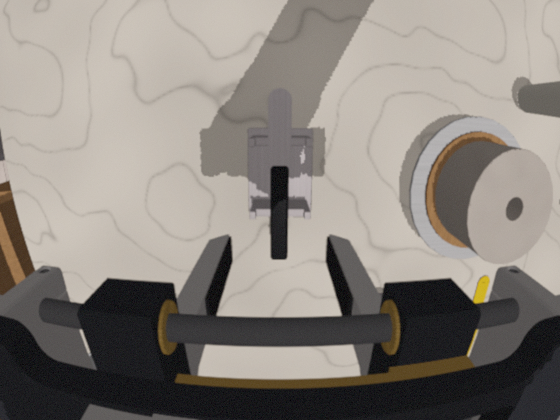

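The knife lies across both saddles, between the lips, and the bore is now open to view. Next I'll traverse high over to the gauge.

```bash
python3 -m handwheel '0 55 20 0 0 0 100; 0 115 30 0 0 0 100; 0 175 30 0 0 0 100; 0 235 30 0 0 0 100; 0 295 30 0 0 0 100'; python3 -m handwheel '0 55 0 0 0 0 100; 0 115 0 0 0 0 100; 0 175 0 0 0 0 100; 0 235 0 0 0 0 100; 0 275 0 0 0 0 100'
python3 - <<'E'
from h import *
from ov import circ,box
c=camera_model('wrist');w=snapshot('wrist');s=snapshot('scene');t=snapshot('top')
print(monitor.get_state()['tool_pos'])
for n,im in(('w',w),('s',s),('t',t)): cv2.imwrite(f'pics/{n}9.png',im)
def g(im,x0,y0,w,h,k):
    c=cv2.convertScaleAbs(cv2.resize(im[y0:y0+h,x0:x0+w],None,fx=k,fy=k,interpolation=cv2.INTER_CUBIC),alpha=1.5)
    for i in range(0,w,10): cv2.putText(c,str(x0+i),(i*k,10),0,.35,(0,0,255),1)
    for i in range(10,h,10): cv2.putText(c,str(y0+i),(0,i*k+4),0,.35,(0,0,255),1)
    return c
cv2.imwrite('pics/bore9.png',np.vstack([g(t,255,235,50,45,6)[:270,:300],g(s,250,155,50,45,6)[:270,:300]]))
for X in(circ(498.5,274,202,12),circ(498.5,274,147,12),circ(498.5,274,50,26),box(498.5,274,.045,-115,115,-35,35,40,40)): cv2.polylines(w,[np.array([wp(x,c) for x in X]).astype(int)],False,(0,0,255),1)
cv2.imwrite('pics/w9o.png',w)
E
```

```text
time_s: 10.75
tool_pos: [499.3, -0.5, 299.3]
ee_rot: [-3.14, 0.003, 3.023]
contact_force: [0.8, 0.1, -0.1]
grip_width: 94.1
time_s: 11.38
tool_pos: [498.4, 277.4, 298.3]
ee_rot: [-3.139, 0.002, 3.025]
contact_force: [0.3, -1.5, 0.7]
grip_width: 93.9
[498.53143286 276.22172704 297.99794009]
```

View pics/w9o.png

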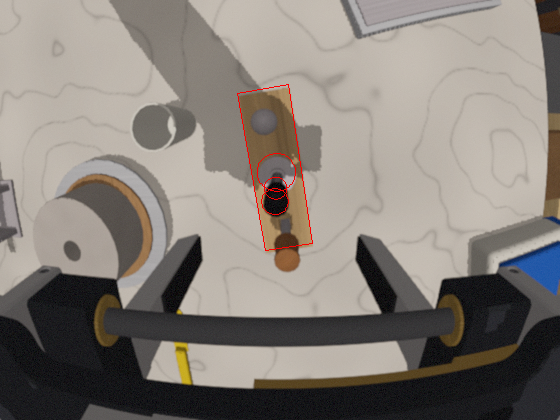

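View pics/bore9.png

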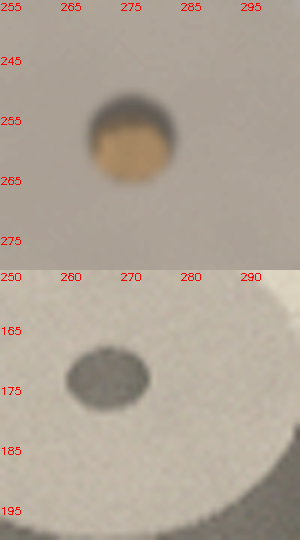

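Run:
```python
from h import *
print(tri((276.7,258.0),(267.7,172.9)),atz('top',(276.7,258),140),atz('scene',(267.7,172.9),140))
```

```text
(array([548. , -10.5, 138.9]), array([0., 0.])) [547.8 -10.5] [548.9 -10.5]
```

View pics/t3.png

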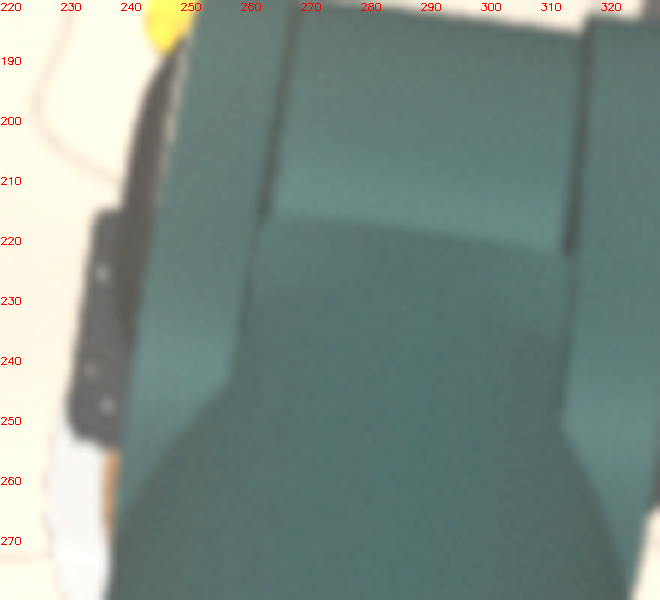

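The bore mouth triangulates to (548, −10.5, 139), against a stated height of 140. Now down around the gauge grip, with a check on the way.

```bash
python3 -m handwheel '0 -2 -40 0 0 0 100; 0 -2 -80 0 0 0 100; 0 -2 -108 0 0 0 100; 0 -2 -108 0 0 0 100'
python3 - <<'E'
from h import *
w=snapshot('wrist');s=snapshot('scene')
print(monitor.get_state()['tool_pos'])
cv2.imwrite('pics/w10.png',w);cv2.imwrite('pics/s10.png',cv2.convertScaleAbs(cv2.resize(s[60:210,310:460],None,fx=4,fy=4),alpha=1.5))
E
```

```text
time_s: 12.02
tool_pos: [497.8, 272.4, 188.3]
ee_rot: [-3.136, -0.001, 3.025]
contact_force: [0.5, 0.3, 0.8]
grip_width: 94.1
[499.0297436  273.58031627 190.87619434]
```

View pics/w10.png

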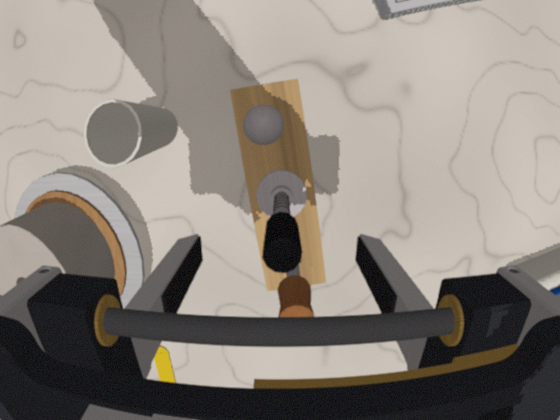

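View pics/s10.png

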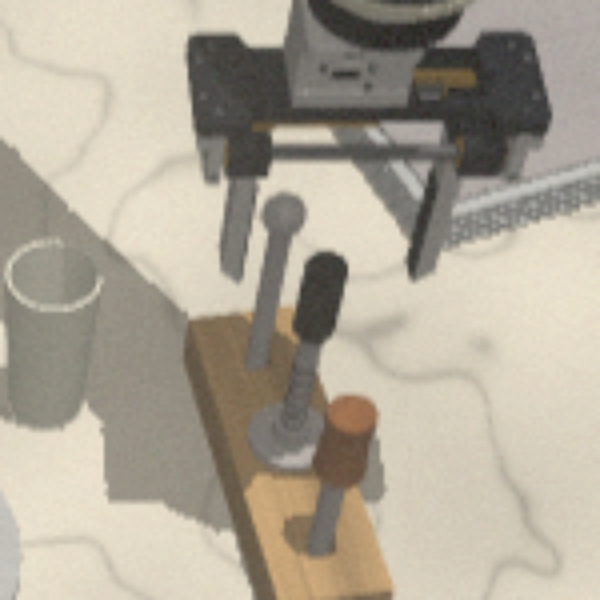

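```bash
python3 -m handwheel '0 0 -20 0 0 0 70; 0 0 -38 0 0 0 50; 0 0 -38 0 0 0 45; 0 0 -38 0 0 0 45'; python3 -m handwheel '0 0 0 0 0 0 0; 0 0 0 0 0 0 0; 0 0 0 0 0 0 0; 0 0 0 0 0 0 0; 0 0 0 0 0 0 0' 55
python3 - <<'E'
from h import *
w=snapshot('wrist');s=snapshot('scene')
cv2.imwrite('pics/w11.png',w);cv2.imwrite('pics/s11.png',cv2.convertScaleAbs(cv2.resize(s[60:210,310:460],None,fx=4,fy=4),alpha=1.5))
E
```

```text
time_s: 12.62
tool_pos: [499.4, 273.7, 153.6]
ee_rot: [-3.139, 0.003, 3.025]
contact_force: [0.5, -0.1, 0.5]
grip_width: 57.1
time_s: 13.25
tool_pos: [499.4, 273.9, 153.7]
ee_rot: [-3.14, 0.003, 3.025]
contact_force: [-0.0, 0.7, 1.8]
grip_width: 23.2
```

View pics/w11.png

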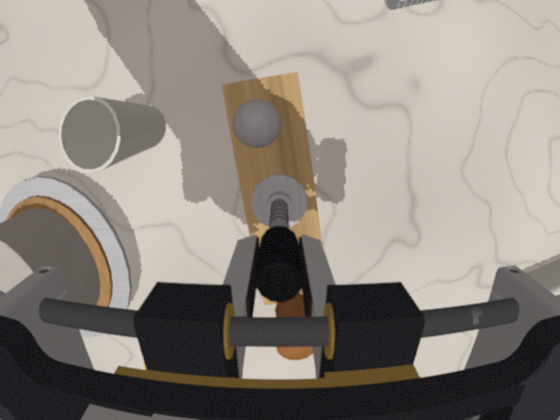

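View pics/s11.png

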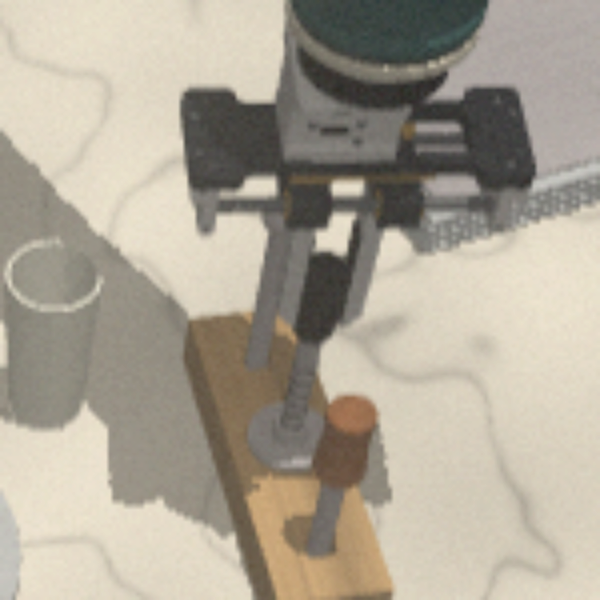

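Gripped at 23 mm. Lifting straight up out of the well.

```bash
python3 -m handwheel '0 0 20 0 0 0 0; 0 0 50 0 0 0 0; 0 0 95 0 0 0 0; 0 0 140 0 0 0 0; 0 0 170 0 0 0 0'; python3 -m handwheel '0 0 0 0 0 0 0'
python3 - <<'E'
from h import *
w=snapshot('wrist');s=snapshot('scene');t=snapshot('top')
k=lambda im,x,y,q:cv2.convertScaleAbs(cv2.resize(im[y:y+q,x:x+q],(400,400)),alpha=1.5)
cv2.imwrite('pics/c12.png',np.hstack([k(s,300,30,180),k(t,80,190,180)]));cv2.imwrite('pics/w12.png',w)
E
```

```text
time_s: 13.98
tool_pos: [499.5, 273.8, 325.6]
ee_rot: [-3.14, 0.004, 3.025]
contact_force: [0.3, 0.0, -2.0]
grip_width: 23.0
time_s: 14.1
tool_pos: [500.0, 274.0, 327.2]
ee_rot: [3.141, 0.006, 3.025]
contact_force: [-0.3, 0.3, -2.6]
grip_width: 23.2
```

View pics/c12.png

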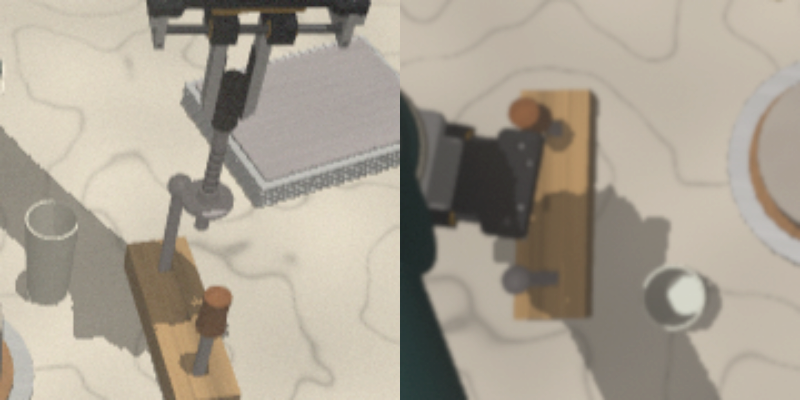

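View pics/w12.png

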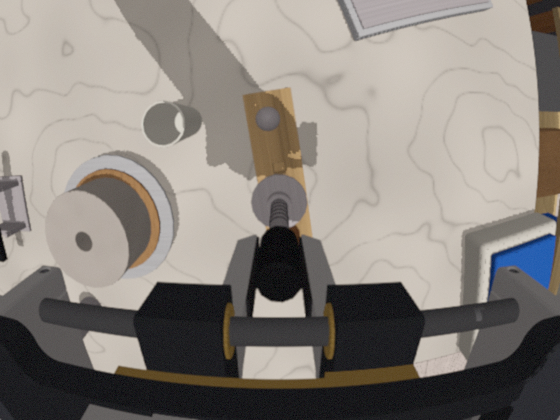

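```bash
python3 -m handwheel '9 -55 0 0 0 0 0; 19 -112 0 0 0 0 0; 29 -170 0 0 0 0 0; 40 -230 0 0 0.004 0 0; 49 -284 -8 0 0.004 0 0'; python3 -m handwheel '0 0 0 0 0 0 0; 0 0 0 0 0 0 0'
python3 - <<'E'
from h import *
st=monitor.get_state();print(st['tool_pos'],st['ee_rot'])
w=snapshot('wrist');s=snapshot('scene');t=snapshot('top')
k=lambda im,x,y,q:cv2.convertScaleAbs(cv2.resize(im[y:y+q,x:x+q],(400,400)),alpha=1.5)
cv2.imwrite('pics/c13.png',np.hstack([k(s,210,100,120),k(t,220,190,120)]));cv2.imwrite('pics/w13.png',w);cv2.imwrite('pics/s13.png',s)
E
```

```text
time_s: 14.88
tool_pos: [547.9, -12.8, 315.2]
ee_rot: [-3.138, -0.003, 3.025]
contact_force: [0.2, 0.4, -2.0]
grip_width: 23.2
time_s: 15.12
tool_pos: [547.4, -12.4, 314.1]
ee_rot: [-3.138, -0.004, 3.025]
contact_force: [0.6, 0.7, -2.0]
grip_width: 23.1
[547.43593458 -12.42085405 314.0688245 ] [-3.13800311 -0.00443229  3.0245321 ]
```

View pics/c13.png

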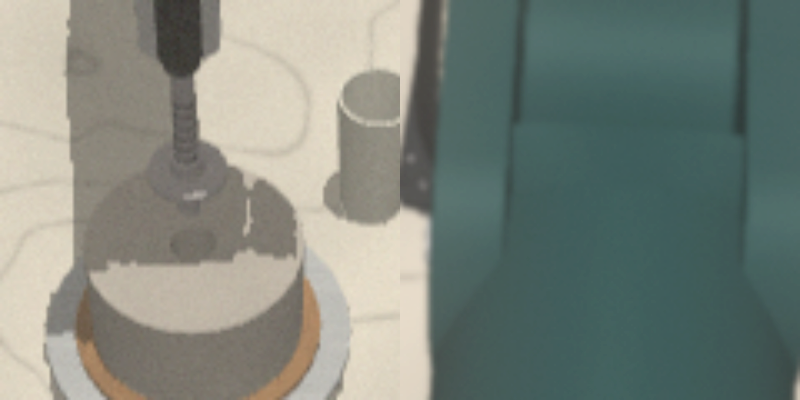

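View pics/w13.png

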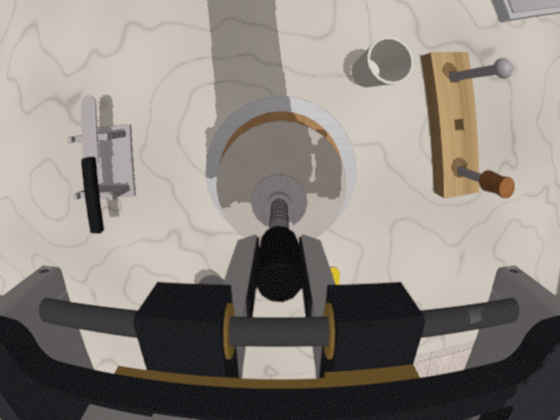

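Run:
```python
from h import *
s=cv2.imread('pics/s13.png');k=8
c=cv2.convertScaleAbs(cv2.resize(s[135:190,245:300],None,fx=k,fy=k,interpolation=cv2.INTER_CUBIC),alpha=1.8)
for i in range(0,55,5): cv2.putText(c,str(245+i),(i*k,10),0,.35,(0,0,255),1);cv2.putText(c,str(135+i),(0,i*k+4),0,.35,(0,0,255),1)
cv2.imwrite('pics/s13c.png',c)
for z in (168,172.4): print(z,proj('scene',[547.4,-12.4,z]),proj('scene',[547.4,-12.4,z+38]),proj('scene',[548,-10.5,140]))
```

```text
168 [266.33396095 164.48880336] [265.6657876  153.13065133] [267.66934259 172.60576007]
172.4 [266.25841331 163.20458322] [265.586061   151.77539393] [267.66934259 172.60576007]
```

View pics/s13c.png

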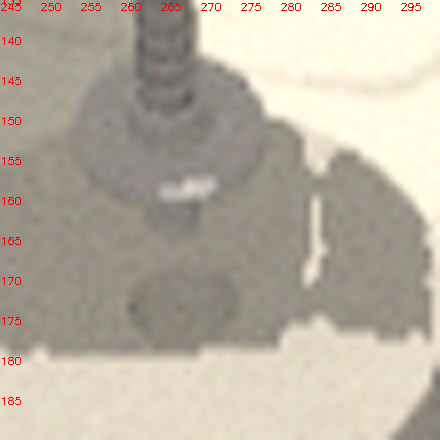

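```bash
python3 -m handwheel '1 2 0 0 -0.004 0 0; 1.5 2 -15 0 -0.004 0 0; 1.5 2 -30 0 -0.004 0 0; 1.5 2 -45 0 -0.004 0 0; 1.5 2 -56 0 -0.004 0 0'; python3 -m handwheel '0 0 0 0 0 0 0'
python3 - <<'E'
from h import *
st=monitor.get_state();print(st['ft_torque'])
w=snapshot('wrist');s=snapshot('scene')
k=lambda im,x,y,q:cv2.convertScaleAbs(cv2.resize(im[y:y+q,x:x+q],(400,400),interpolation=cv2.INTER_CUBIC),alpha=1.5)
cv2.imwrite('pics/c14.png',np.hstack([k(s,225,120,80),k(w,190,100,180)]))
E
```

```text
time_s: 15.9
tool_pos: [549.0, -9.5, 257.5]
ee_rot: [-3.139, -0.0, 3.026]
contact_force: [-0.2, 0.4, -2.5]
grip_width: 23.2
time_s: 16.02
tool_pos: [548.6, -9.6, 256.6]
ee_rot: [-3.138, -0.001, 3.026]
contact_force: [-0.3, -0.4, -1.6]
grip_width: 23.6
[ 0.06330072 -0.01518398 -0.06059798]
```

View pics/c14.png

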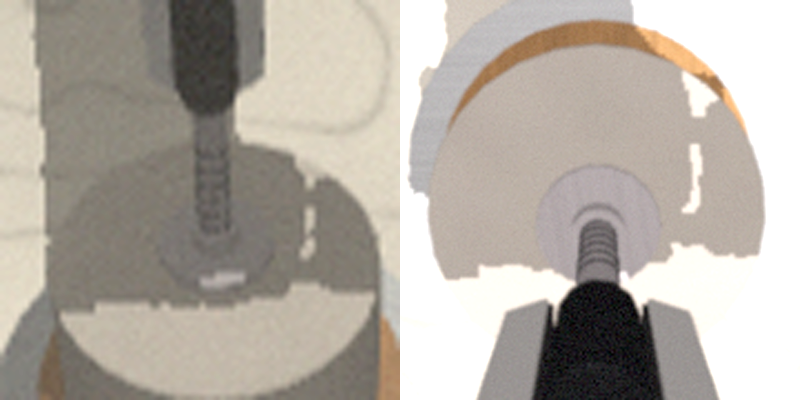

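The foot is in the bore without contact. Pushing down in small steps while watching the force.

```bash
python3 -m handwheel '0 -0.5 -6 0 0 0 0; 0 -0.5 -10 0 0 0 0' 60; python3 -m handwheel '0 0 -4 0 0 0 0; 0 0 -8 0 0 0 0'
```

```text
time_s: 16.38
tool_pos: [549.1, -10.1, 247.4]
ee_rot: [-3.139, 0.0, 3.026]
contact_force: [0.2, -0.3, -1.9]
grip_width: 23.4
time_s: 16.62
tool_pos: [549.1, -10.1, 239.4]
ee_rot: [-3.139, 0.0, 3.026]
contact_force: [-1.0, -0.1, 2.5]
grip_width: 23.4
```

The force rose by about 4 N, so the disc is sliding. Continuing.

```bash
python3 -m handwheel '0 0 -2 0 0 0 0; 0 0 -4 0 0 0 0'; python3 -m handwheel '0 0 -2 0 0 0 0; 0 0 -4 0 0 0 0' ; python3 -m handwheel '0 0 -2 0 0 0 0; 0 0 -4 0 0 0 0'
```

```text
time_s: 16.88
tool_pos: [549.2, -10.1, 235.4]
ee_rot: [-3.139, 0.001, 3.026]
contact_force: [-1.2, -0.3, 2.7]
grip_width: 23.3
time_s: 17.12
tool_pos: [549.1, -10.2, 231.2]
ee_rot: [-3.139, 0.0, 3.026]
contact_force: [-0.7, -0.7, 2.3]
grip_width: 23.2
time_s: 17.38
tool_pos: [549.1, -10.1, 227.1]
ee_rot: [-3.139, 0.0, 3.026]
contact_force: [-1.1, 1.1, 2.0]
grip_width: 23.2
```

```bash
python3 -m handwheel '0 0 -2 0 0 0 0; 0 0 -4 0 0 0 0'; python3 -m handwheel '0 0 -2 0 0 0 0; 0 0 -4 0 0 0 0'
```

```text
time_s: 17.62
tool_pos: [549.1, -10.1, 223.0]
ee_rot: [-3.139, 0.0, 3.026]
contact_force: [-1.6, -0.6, 2.2]
grip_width: 23.4
time_s: 17.88
tool_pos: [551.2, -10.2, 222.1]
ee_rot: [-3.14, 0.006, 3.026]
contact_force: [-5.7, -0.2, 52.1]
grip_width: 23.2
```

Floor contact at 52 N, with the foot near z = 80 (about 59 mm deep). I'll relax the load and check the disc before release.

```bash
python3 -m handwheel '-1 0 0 0 0.004 0 0; -2 0 0 0 0.006 0 0; -2 0 0 0 0.006 0 0'
python3 - <<'E'
from h import *
w=snapshot('wrist');s=snapshot('scene')
k=lambda im,x,y,q:cv2.convertScaleAbs(cv2.resize(im[y:y+q,x:x+q],(400,400),interpolation=cv2.INTER_CUBIC),alpha=1.5)
cv2.imwrite('pics/c15.png',np.hstack([k(s,225,120,80),k(w,190,100,180)]))
E
```

```text
time_s: 18.25
tool_pos: [549.8, -10.2, 222.4]
ee_rot: [-3.14, 0.001, 3.026]
contact_force: [1.9, -0.5, 6.5]
grip_width: 23.5
```

View pics/c15.png

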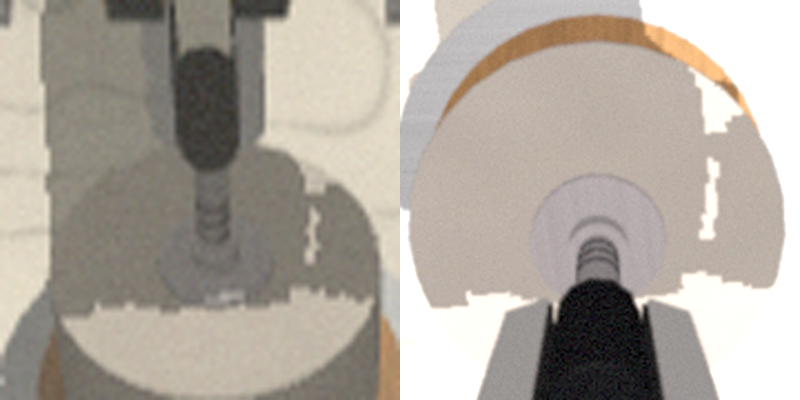

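```bash
python3 -m handwheel '0 0 0 0 0 0 28; 0 0 0 0 0 0 35; 0 0 0 0 0 0 50; 0 0 0 0 0 0 60; 0 0 0 0 0 0 60'; python3 -m handwheel '0 0 20 0 0 0 60; 0 0 50 0 0 0 60; 0 0 90 0 0 0 60; 0 0 120 0 0 0 60'; python3 -m handwheel '0 45 0 0 0 0 60; 0 100 0 0 0 0 60; 0 155 0 0 0 0 60; -20 210 0 0 0 0 60; -40 265 0 0 0 0 60';python3 - <<'E'
from h import *
for n in('scene','top','wrist'):cv2.imwrite(f'pics/{n}16.png',snapshot(n))
s=cv2.imread('pics/scene16.png');t=cv2.imread('pics/top16.png')
k=lambda im,x,y,q:cv2.convertScaleAbs(cv2.resize(im[y:y+q,x:x+q],(400,400),interpolation=cv2.INTER_CUBIC),alpha=1.5)
cv2.imwrite('pics/c16.png',np.hstack([k(s,220,110,100),k(t,220,200,110)]))
E
```

```text
time_s: 18.98
tool_pos: [549.8, -10.2, 222.3]
ee_rot: [-3.14, 0.001, 3.026]
contact_force: [0.4, -0.5, 0.1]
grip_width: 56.0
time_s: 19.48
tool_pos: [549.9, -10.3, 344.0]
ee_rot: [-3.14, 0.002, 3.026]
contact_force: [-0.1, 0.8, -0.1]
grip_width: 56.1
time_s: 20.1
tool_pos: [509.1, 256.4, 344.0]
ee_rot: [-3.14, 0.002, 3.026]
contact_force: [0.3, 0.6, -0.4]
grip_width: 56.3
```

View pics/c16.png

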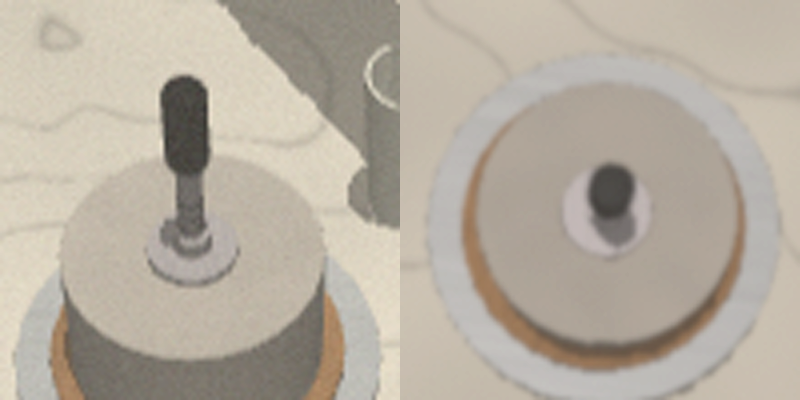

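View pics/scene16.png

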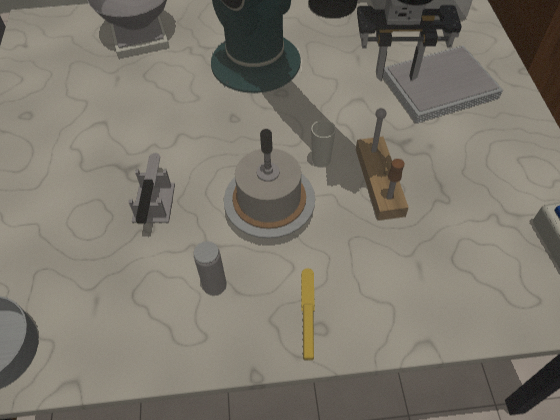

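View pics/top16.png

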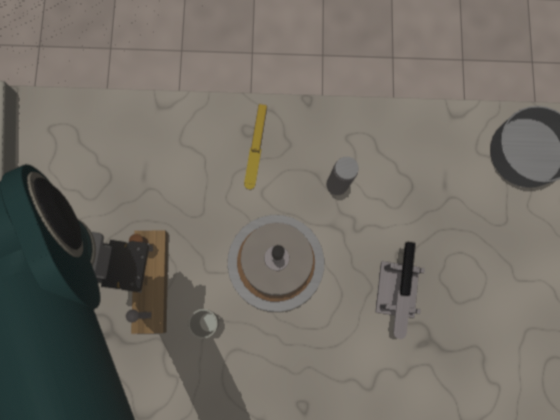

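Run:
```python
from ov import *
print('disc',tri((276.9,257.5),(268,170.9)));print('top',tri((277.9,249.6),(266.2,130.9)))
imgs={n:cv2.imread(f"pics/{n}16.png") for n in("scene","top")}
x,y=548.5,-10.5
R,G,B=(0,0,255),(0,255,0),(255,0,0)
M=[(circ(x,y,140,26),R),(circ(x,y,146,26),G),(circ(x,y,80.5+190,12),B),(circ(x,y,80.5+135,12),B)]
kx,ky,ya=499,-296.5,3.02
M+=[(box(kx,ky,ya,-100,20,-11,11,60,78),G),(box(kx,ky,ya,20,114,-14,14,60,63),B)]
overlay(M,'o16',imgs,5,{"top":{"c":(240,220,75,75),"r":(365,235,75,110)},"scene":{"c":(230,120,75,75),"r":(115,145,75,85)}})
L=[cv2.imread(f'pics/o16_{n}_{b}.png')[:375] for n in imgs for b in 'cr']
cv2.imwrite('pics/o16.png',cv2.resize(np.vstack([np.hstack(L[:2]),np.hstack(L[2:])]),(600,600)))
```

```text
disc (array([548.3, -10.1, 146.3]), array([0.3, 0.2]))
top (array([549.5,  -9.1, 276.6]), array([0.2, 0.2]))
```

View pics/o16.png

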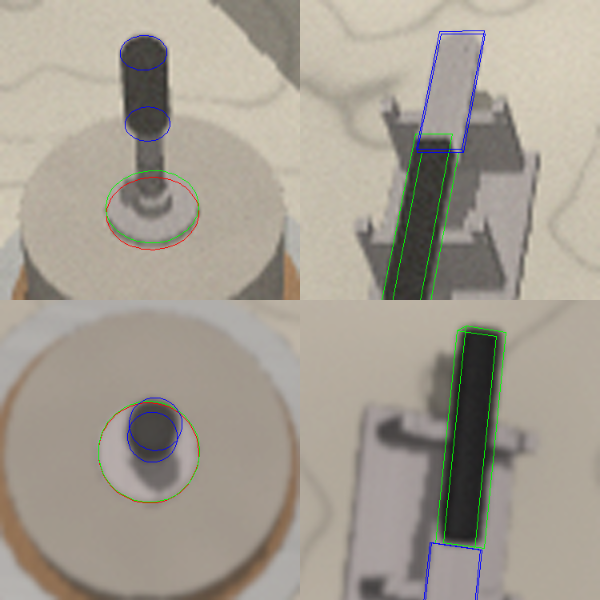

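```bash
python3 -c "
from bench import sign_off
print(sign_off())"
```

```text
the job is handed in; nothing more can be done
None
```

The knife is lying flat across both saddles of its rest, and the depth gauge is standing upright in the cake's hole with its foot on the bottom. I handed the job in at about 20 s of the 59 s allowed.

- **Knife:** in the last scene and top pictures it lies level between the lips, matching its drawn outline at 60 mm.
- **Gauge:** I lifted it from the middle well and pushed it down the hole. The disc slid at about 4 N, then the foot stopped at about z = 80 mm with 52 N, which makes the hole roughly 59 mm deep.
- **Disc and uprightness:** after release the disc's top triangulated at 146.3 mm, and 146 means it lies flat on the cake. The gauge's top triangulated within 2 mm of its axis.
- **Bystanders:** in the same pictures the tamper, stirrer, shaker, beaker and yellow knife all stand where they were.

**What disagreed:**
- **Fingertip height:** the fingertips sat about 29 mm higher than the reported TCP and the stated 22 mm imply. My first close on the knife shut on air above the handle. I measured the offset in the pictures and worked from that.
- **Gauge height:** the top triangulated at 276.6 mm, against about 270.5 mm from the floor-contact reading. The drawn outline fitted the scene view, but in the top view the grip sat a few pixels off it. I put this down to reading error.

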